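# Lock the tapered mandrel into the painting stand

### The arm

A 6-joint arm with a two-finger parallel gripper is mounted at the origin on the work surface. World frame = base frame: x ahead of the robot, y to its left, z up, the work surface at z = 0. Lengths are in m, angles in rad, forces in N, time in s.
With the tool pointing down it reaches from about 0.325 to 0.775 m from the base axis. Payload 5.5 kg.
Tool frame: the origin (TCP) lies between the finger pads; the fingertips stand 8 mm ahead of it and the grasp point (between the pads) lies 11 mm behind it (tcp_to_tips is the distance from the TCP to the fingertips, in m); z points along the fingers, y is the line along which they close (so a half turn about z gives the same grasp; the last joint's range is limited). The gripper opens to 88 mm and grips with 3 to 60 N. Pads are 20 mm wide; open, the fingers measure 115 mm over their backs; the gripper's body (75 mm by 178 mm) begins 61 mm behind the grasp point.
Start: joints at [1.289, 0.091, 1.231, -0, 1.82, -0.057], TCP at [0.134, 0.585, 0.208] pointing down, gripper open.
Joint ranges: [-2.87, 2.87], [-0.86, 2.18], [0.17, 2.46], [-1.51, 4.65], [0.06, 2.69], [-2.65, 2.65]. Speed limits (rad/s): [2.57, 2.57, 3.01, 3.14, 3.14, 3.14].

### API

Orientations are given as a unit quaternion [w, x, y, z].
In Python, from bench import * gives the robot as it stands. Calls block until the motion is done:
- move_to(position, orientation): joint-space move of the TCP to a pose.
- move_l(position, speed=0.15, orientation=None): straight line of the TCP; orientation=None keeps the orientation; speed is the mean speed in m/s.
- movej(angles): joint-space move.
- gripper_open() and close(): open the fingers fully, or close them until they stop; the grip force is fixed at half the most.
- hold(seconds).
- inverse_kinematics(position, orientation): joint angles nearest the present ones, or None.
- state(): the state.
- get_image(name): name is "side" or "top"; returns a dict with "frame" (480x640x3 uint8, blue, green, red), "depth" (480x640 float32, m along the optical axis (not along the pixel's ray), 0 where there is no reading), "camera_matrix" (3x3 intrinsics, pixels), "k1" (the pictures are not rectified: a ray, as slopes to the right and down, at radius r is drawn at 1 + k1 r^2 times it, then the intrinsics apply), "view" (4x4, takes a point from world to camera coordinates). Camera axes: x right, y up, looking along -z (the intrinsics and any distortion apply to the point x, -y, -z); pixel columns grow to the right and rows downward; lengths in m; the calibration is good to about 2 mm. A picture is of the moment at which its call begins.
A pose or a line that the arm cannot do raises IKError and nothing moves.
- job_done(): hands the job in; it is judged then, once.
The state is a dict: "time": time; "joint_pos": joint angles; "dq": joint speeds; "joint_torque": joint torques, N m; "ee_pos": TCP position; "ee_rot": TCP orientation; "ft_force": force on the tool from outside, world axes, zero at the start; "moment": the same for the moment, N m; "finger_gap": finger opening in m; "finger_force": force on a finger pad.
Only numpy, scipy, OpenCV 4.12 (cv2) and the standard library are available. Lean on these libraries where they do the work, as an engineer would, in place of code of your own. Each camera call takes 0.05 s, during which the arm holds its last target. There are 200 camera calls.

### The job

Lift the tapered-shank mandrel (the holder with the plain round grip) out of the rack on the hobby bench, set it upright in the taper socket of the black painting stand, and let go of it while the socket's sleeve is still standing up. Then tap it down from above until the sleeve has sunk fully home and the mandrel is locked, and leave it standing there.

Things in the scene. Friction and masses are not known exactly. Their poses are not given: they have to be found in the camera images.
- mandrel: aluminium holder to be seated, about 0.15 kg, upright in one rack hole. Origin: centre of its collar's underside, z up its axis. Collar: 44 mm disc, z 0 to 6 mm. Plain round grip 24 mm thick, z 6 to 56 mm, flat top at 56 mm (tap here). Steel shank below, 42 mm long, tapers from 22 mm to 13 mm. Not it: the holders with a 52 mm disc or 36 mm square block on top; their 28 mm shanks do not fit.
- rack: fixed open aluminium rack on end legs. Origin under its centre, on the bench. Plate 66 mm (x) by 240 mm (y), top 70 mm above the bench, with three 34 mm holes along y at -78, 0 and 78 mm. Three holders hang in them in any order, collars loose on the plate; the other two are under 50 mm tall above it. Fingers have room to close along the rack's x.
- socket (a point): centre of the taper socket's mouth, at the top face of the steel sleeve in the black stand; moves with the sleeve; z up; 75 to 76 mm above the bench at first. Mouth 25 mm wide, 15 mm at 45 mm depth: the shank has about 1.5 mm play and drops in till the collar lies on the sleeve (mandrel origin here). Sleeve rim 50 mm wide, 6 mm thick. Stand fixed: 52 mm tube 62 mm high on a 110 mm foot.
- sleeve (a joint): how far the tight sleeve is driven down into the stand, in m: 0 to 0.001 at first (its rim 7 to 8 mm clear of the black tube), 0.008 fully home and locked (rim on the tube, a dead stop). It needs about 12 N to move and stays by friction wherever left; the mandrel's weight does not move it.
Mind the look-alikes: they are no part of the job. Leave any red look-alike of the mandrel alone. Leave any pink look-alike of the part that bears socket alone.

How it is judged:
On the way, in this order (a step that is already met when the one before it is completed fails the run):
1. the mandrel stands upright in the socket, collar on the sleeve, let go, with the sleeve not yet driven home (horizontal distance between mandrel and socket below 0.006 m and z of mandrel in the frame of socket between -0.004 and 0.004 m and angle between mandrel's own z axis and vertical below 0.1 rad and contact force between the fingers and mandrel below 0.1 N and value of joint sleeve below 0.006 m), for 0.2 s.
2. the sleeve has been driven down to its locked position under the mandrel (horizontal distance between mandrel and socket below 0.006 m and z of mandrel in the frame of socket between -0.004 and 0.004 m and angle between mandrel's own z axis and vertical below 0.1 rad and value of joint sleeve above 0.0065 m), for 0.1 s.
At the end, for the whole second after the job is handed in: The mandrel stands in the socket at rest and let go: its axis within 6 mm of the socket's centre, upright within 0.1 rad, its collar within 4 mm of the sleeve's top face, and the sleeve driven down at least 6.5 of its 8 mm (all of step 2 and contact force between the fingers and mandrel below 0.1 N and linear speed of mandrel below 0.02 m/s); the robot touches nothing.
It also fails if it takes over 38 s, if anything falls off the work surface, if the arm or the gripper's body presses on something with over 40 N, if the wrist force passes 120 N, or if a joint passes its speed limit or range.

## Working session

There is one attempt and no reset: what is moved stays moved. The work goes in short steps, each a Python script; the robot and the scene stay as the last script left them, time stands still between calls to the robot, and variables do not carry over. Pictures are saved under pics/ and viewed, at most 10 in all, crops included, and the job is handed in when it is done.

```bash
mkdir -p pics; ls; cat > h.py <<'E'
import numpy as np, cv2
from bench import *
def ray(im,u,v):
    K=np.array(im["camera_matrix"]);k1=im["k1"];V=np.array(im["view"])
    d=np.array([(u-K[0,2])/K[0,0],(v-K[1,2])/K[1,1]]);s=d.copy()
    for _ in range(20): s=d/(1+k1*(s@s))
    R=V[:3,:3];o=-R.T@V[:3,3]
    return o,R.T@np.array([s[0],-s[1],-1.0])   # depth*dir is along optical axis
def on_z(im,u,v,z):
    o,d=ray(im,u,v);return o+d*(z-o[2])/d[2]
def cloud(im):
    D=im["depth"];K=np.array(im["camera_matrix"]);V=np.array(im["view"])
    vv,uu=np.mgrid[0:480,0:640]
    dx=(uu-K[0,2])/K[0,0];dy=(vv-K[1,2])/K[1,1];sx,sy=dx,dy
    for _ in range(20):
        f=1+im["k1"]*(sx**2+sy**2);sx,sy=dx/f,dy/f
    P=np.stack([sx*D,-sy*D,-D],-1)-V[:3,3]
    P=P@V[:3,:3];P[D==0]=np.nan
    return P
E
python3 - <<'E'
from h import *
for n in("top","side"):
    im=get_image(n);cv2.imwrite(f"pics/{n}0.png",im["frame"]);np.savez(f"{n}0.npz",**im)
    V=np.array(im["view"]);print(n,-V[:3,:3].T@V[:3,3],V[2,:3],im["camera_matrix"],im["k1"])
print(state())
E
```

```text
pics
top [0.35828375 0.03107298 0.85247006] [-0.22965097 -0.01590762  0.97314304] [[471.81837494   0.         322.82592946]
 [  0.         471.81837494 240.08806016]
 [  0.           0.           1.        ]] -0.07323824731464028
side [0.38182147 0.43215136 0.56550245] [-0.25469432  0.61464877  0.74655053] [[447.80204888   0.         329.70077512]
 [  0.         447.80204888 242.04946484]
 [  0.           0.           1.        ]] -0.07189205926329799
{'time': 0.1, 'joint_pos': array([ 1.28931449e+00,  9.17870722e-02,  1.23177568e+00, -6.16064487e-06,
        1.81977282e+00, -5.66824718e-02]), 'dq': array([-3.20436759e-04, -1.41232930e-03, -3.75348095e-03, -1.26343364e-04,
       -1.06919674e-03,  1.21536171e-05]), 'joint_torque': array([ 3.78230456e-03, -4.47860706e+01, -4.07567310e+01,  7.02173891e-02,
        2.84518918e-02, -9.73384317e-05]), 'ee_pos': array([0.13366027, 0.58462881, 0.20691209]), 'ee_rot': array([-1.43703850e-04,  1.12163871e-01,  9.93689341e-01, -8.59535238e-04]), 'ft_force': array([-0.47768151, -0.32485584, -0.08926709]), 'moment': array([-0.02088553,  0.07690656,  0.03526469]), 'finger_force': 0.0, 'finger_gap': 0.08792324060682664}
```

View pics/top0.png

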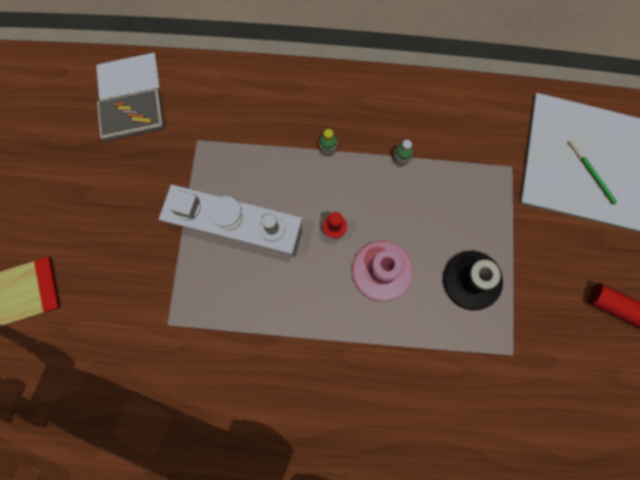

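View pics/side0.png

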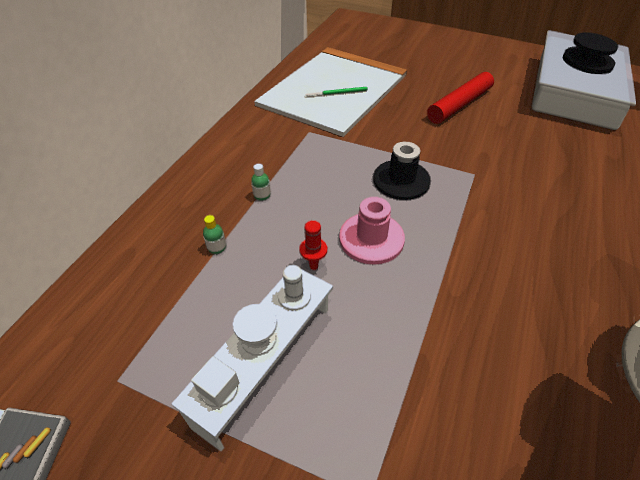

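The top picture shows the candidates for the mandrel: round grip (270,222), disc (227,210), square block (184,205), and the red look-alike (336,222), which is out. For the stand, it's black at (485,273) or pink at (386,265), and pink is out. I choose the round grip and the black stand. In the side picture these are at (292,282) and (405,150).

```bash
cat > meas.py <<'E'
from h import *
def circ(P,zlo,zhi,c0,r):
    m=(P[...,2]>zlo)&(P[...,2]<zhi)&(np.hypot(P[...,0]-c0[0],P[...,1]-c0[1])<r)
    return m
if __name__=="__main__":
    A={n:dict(np.load(f"{n}0.npz")) for n in("top","side")}
    for n,im in A.items(): im["k1"]=float(im["k1"])
    px={"top":{"grip":(270,219),"sleeve":(485,273)},"side":{"grip":(292,274),"sleeve":(405,150)}}
    for n,im in A.items():
        P=cloud(im)
        for k,(u,v) in px[n].items():
            w=P[v-20:v+20,u-20:u+20].reshape(-1,3);w=w[~np.isnan(w[:,0])]
            h,e=np.histogram(w[:,2],np.arange(0,.16,.004));print(n,k,[(round(float(a),3),int(b)) for a,b in zip(e,h) if b>15])
    c=A["top"]["frame"][180:300,160:320];d=A["top"]["frame"][230:320,430:530]
    s=A["side"]["frame"][240:340,240:350];t=A["side"]["frame"][130:200,360:450]
    R=lambda x:cv2.resize(x,(390,290),interpolation=cv2.INTER_CUBIC)
    cv2.imwrite("pics/crop.png",np.vstack([np.hstack([R(c),R(d)]),np.hstack([R(s),R(t)])]))
E
python3 meas.py
```

```text
top grip [(0.0, 335), (0.004, 17), (0.064, 34), (0.068, 561), (0.072, 158), (0.076, 140), (0.12, 28), (0.124, 138)]
top sleeve [(0.0, 184), (0.008, 75), (0.012, 303), (0.016, 55), (0.028, 17), (0.036, 27), (0.04, 31), (0.044, 33), (0.048, 32), (0.052, 45), (0.056, 43), (0.06, 104), (0.064, 26), (0.068, 30), (0.072, 262), (0.076, 248)]
side grip [(0.0, 635), (0.044, 35), (0.048, 27), (0.068, 236), (0.072, 33), (0.076, 69), (0.092, 27), (0.096, 31), (0.1, 30), (0.104, 32), (0.108, 36), (0.112, 25), (0.116, 41), (0.12, 43), (0.124, 211)]
side sleeve [(0.0, 692), (0.012, 60), (0.04, 19), (0.044, 28), (0.048, 42), (0.052, 53), (0.056, 81), (0.06, 118), (0.064, 26), (0.068, 36), (0.072, 135), (0.076, 196)]
```

View pics/crop.png

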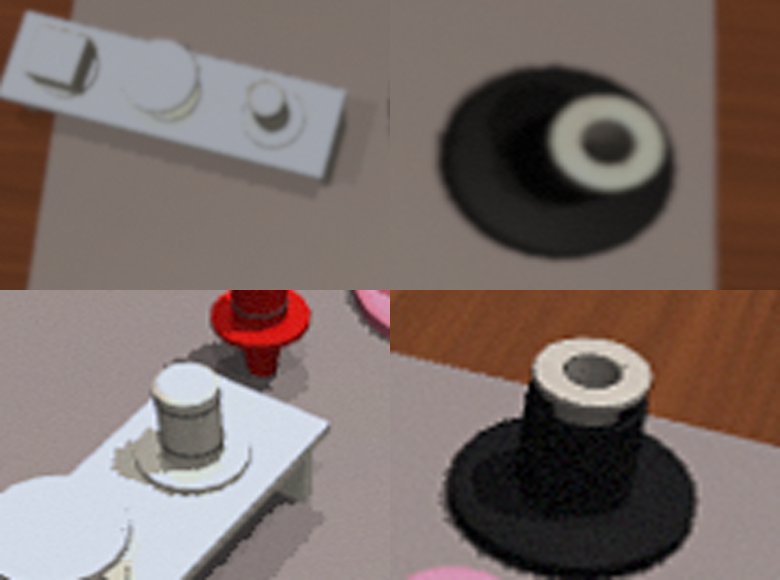

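The crops confirm it: the grip at top (270,219) is plain and round with a collar, next to the disc and the block. The black stand's sleeve at top (485,273) stands clear of the tube.

```bash
cat > fit.py <<'E'
from h import *
def top_ellipse(im,u,v,zlo,win=25):
    """centre pixel of the flat top face near (u,v), from height mask"""
    P=cloud(im);m=np.zeros((480,640),np.uint8)
    m[v-win:v+win,u-win:u+win]=(np.nan_to_num(P[...,2])>zlo)[v-win:v+win,u-win:u+win]*255
    c=max(cv2.findContours(m,cv2.RETR_EXTERNAL,cv2.CHAIN_APPROX_NONE)[0],key=cv2.contourArea)
    e=cv2.fitEllipse(cv2.convexHull(c));zs=P[...,2][m>0]
    q=P[m>0];xy=q[:,:2].astype(np.float32)
    (cx,cy),r=cv2.minEnclosingCircle(xy)
    return e,np.nanmedian(zs),(cx,cy,r)
def tri(a,b):
    (o1,d1),(o2,d2)=a,b;s=np.linalg.lstsq(np.c_[d1,-d2],o2-o1,rcond=None)[0]
    p,q=o1+s[0]*d1,o2+s[1]*d2;return (p+q)/2,np.linalg.norm(p-q)
E
python3 - <<'E'
from fit import *
np.set_printoptions(precision=4,suppress=True)
A={n:dict(np.load(f"{n}0.npz")) for n in("top","side")}
for im in A.values(): im["k1"]=float(im["k1"])
px={"grip":((270,219),(292,274),.121),"sleeve":((485,273),(405,150),.0715)}
for k,(a,b,z) in px.items():
    R=[]
    for n,p in(("top",a),("side",b)):
        e,zz,c=top_ellipse(A[n],*p,z);R.append(ray(A[n],*e[0]))
        print(k,n,np.array(e[0]),e[1],zz,"encl",np.array(c),"onz",on_z(A[n],*e[0],{"grip":.126,"sleeve":.0757}[k]))
    print(tri(*R))
# rack plate: white, z 0.066-0.074
P=cloud(A["top"]);m=((P[...,2]>.062)&(P[...,2]<.074));m[:,:155]=0;m[:,305:]=0
q=P[m][:,:2].astype(np.float32);r=cv2.minAreaRect(q);print("rack",r,np.median(P[m][:,2]))
for n in A:
  P=cloud(A[n]); m=(abs(P[...,2])<.02);print(n,"table z",np.median(P[m][:,2]))
E
```

```text
grip top [268.3854 220.8126] (14.332929611206055, 14.833582878112793) 0.12573165779817128 encl [0.5543 0.1327 0.0123] onz [0.5536 0.1324 0.126 ]
grip side [291.6412 273.3277] (16.17270278930664, 19.13897705078125) 0.1256225880495888 encl [0.5562 0.1347 0.0126] onz [0.555  0.1366 0.126 ]
(array([0.5559, 0.1333, 0.121 ]), np.float64(0.001932175065445678))
sleeve top [484.7485 273.6064] (28.189130783081055, 29.89399528503418) 0.07595606387331874 encl [ 0.5087 -0.2333  0.0255] onz [ 0.5079 -0.2325  0.0757]
sleeve side [406.2092 150.2553] (18.264497756958008, 27.693700790405273) 0.07624137841536929 encl [ 0.5093 -0.2312  0.026 ] onz [ 0.5079 -0.23    0.0757]
(array([ 0.5084, -0.2333,  0.0732]), np.float64(0.00020170670832452966))
rack ((0.5674135088920593, 0.20829662680625916), (0.24096226692199707, 0.06750393658876419), 80.22856903076172) 0.07014283233560425
top table z 0.000828704372002008
side table z 0.0009739228326012684
```

```bash
cat >> fit.py <<'E'
def q(deg):
    a=np.radians((deg+90)/2);return [0,np.cos(a),np.sin(a),0]
E
python3 - <<'E'
from fit import *
np.set_printoptions(precision=3,suppress=True)
G=np.array([.5553,.1337]);S=np.array([.509,-.2322])
for d in(-9.8,170.2):
    print(d,inverse_kinematics([*G,.2],q(d)),inverse_kinematics([*G,.092],q(d)),inverse_kinematics([*S,.25],q(d)))
d=-9.8 if abs(inverse_kinematics([*G,.2],q(-9.8))[5])<abs(inverse_kinematics([*G,.2],q(170.2))[5]) else 170.2
print(d)
move_to([*G,.2],q(d)); move_l([*G,.092],.12)
s=state();print(s["time"],s["ee_pos"],s["ft_force"])
close();s=state();print(s["time"],s["finger_gap"],s["finger_force"],s["ee_pos"],s["ft_force"])
move_l([*G,.2],.12);s=state();print(s["time"],s["finger_gap"],s["finger_force"],s["ee_pos"],s["ft_force"],s["joint_pos"])
E
```

```text
-9.8 [ 0.177  0.012  1.327 -0.     1.803  0.348] [ 0.177  0.022  1.508 -0.     1.612  0.348] [-0.489 -0.006  1.256 -0.     1.892 -0.318]
170.2 None None NoneTraceback (most recent call last):
  File "<stdin>", line 6, in <module>
TypeError: 'NoneType' object is not subscriptable
```

```bash
python3 - <<'E'
from fit import *
np.set_printoptions(precision=4,suppress=True)
G=np.array([.5553,.1337]);d=-9.8
move_to([*G,.2],q(d)); move_l([*G,.092],.12)
s=state();print(s["time"],s["ee_pos"],s["ft_force"])
close();s=state();print(s["time"],s["finger_gap"],s["finger_force"],s["ee_pos"],s["ft_force"])
if s["finger_gap"]>.015:
    move_l([*G,.22],.12);S=[.509,-.2322,.165]
    move_to([.509,-.2322,.22],q(d));move_l(S,.12)
    s=state();print(s["time"],s["finger_gap"],s["finger_force"],s["ee_pos"],s["ft_force"])
    F=[]
    for n in("top","side"):
        im=get_image(n);np.savez(f"{n}1.npz",**im);F.append(im["frame"])
    cv2.imwrite("pics/held.png",np.hstack([cv2.resize(F[0][170:370,390:590],(400,400)),cv2.resize(F[1][50:250,305:505],(400,400))]))
E
```

```text
3.3583 [0.5559 0.1338 0.0931] [-0.319  -0.2721 -0.5046]
4.375 0.023213955593429317 29.99050944345072 [0.5553 0.1337 0.0919] [-0.4654 -0.0577 -1.2176]
7.5833 0.023062305027476145 29.988108531106263 [ 0.5093 -0.2319  0.1655] [0.5481 0.7555 0.0944]
```

View pics/held.png

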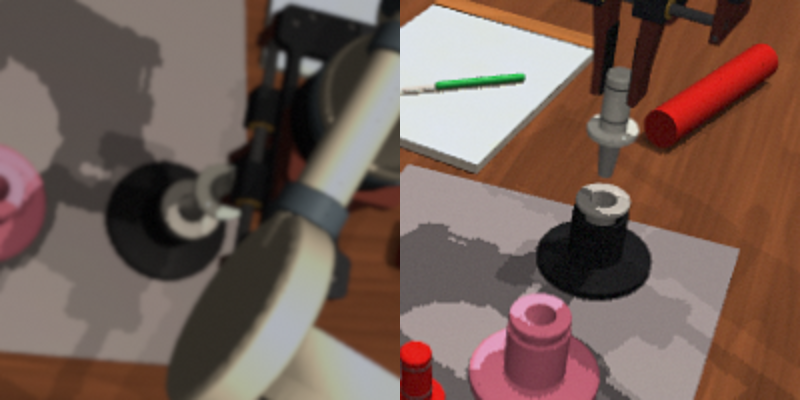

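The mandrel is in the fingers above the black stand. In the side half its collar is at (612,130) over the sleeve at (603,203). The arm hides part of the top view, so I compare collar and sleeve in the side view's depth, and in the top view where they're visible.

```bash
python3 - <<'E'
from fit import *
from scipy.optimize import least_squares
np.set_printoptions(precision=4,suppress=True)
for n in("side","top"):
    for t in("0","1"):
        im=dict(np.load(f"{n}{t}.npz"));im["k1"]=float(im["k1"]);P=cloud(im).reshape(-1,3);P=P[~np.isnan(P[:,0])]
        near=P[np.hypot(P[:,0]-.509,P[:,1]+.232)<.04]
        def enc(lo,hi,l):
            w=near[(near[:,2]>lo)&(near[:,2]<hi)]
            if len(w)>20:(x,y),r=cv2.minEnclosingCircle(w[:,:2].astype(np.float32));print(n,t,l,len(w),np.array([x,y,r]),np.median(w[:,2]))
        enc(.0725,.085,"sleeve")
        if t=="1":
            enc(.135,.1525,"collar")
            h,e=np.histogram(near[:,2],np.arange(.09,.21,.004));print([(round(float(a),3),int(b)) for a,b in zip(e,h) if b>5])
        for lo,hi,r,l in((.155,.195,.012,"grip"),(.03,.058,.026,"tube")):
            w=near[(near[:,2]>lo)&(near[:,2]<hi)];w=w[np.hypot(w[:,0]-.509,w[:,1]+.232)<r+.006]
            if len(w)<60: continue
            f=least_squares(lambda c:np.hypot(w[:,0]-c[0],w[:,1]-c[1])-r,[.509,-.234],loss="soft_l1",f_scale=.001)
            print(n,t,l,len(w),f.x,np.sqrt(np.mean(f.fun**2)))
            # tilt: lower and upper halves
            if l=="grip":
                for g in(w[w[:,2]<.17],w[w[:,2]>.18]):
                    print("  ",least_squares(lambda c:np.hypot(g[:,0]-c[0],g[:,1]-c[1])-r,[.509,-.234],loss="soft_l1",f_scale=.001).x)
E
```

```text
side 0 sleeve 324 [ 0.5093 -0.2312  0.026 ] 0.07633282183450643
side 0 tube 365 [ 0.509  -0.2328] 0.0030306503003328968
side 1 sleeve 327 [ 0.5093 -0.2316  0.027 ] 0.07648038413974692
side 1 collar 230 [ 0.5096 -0.2301  0.0222] 0.15034422258657118
[(0.102, 10), (0.106, 12), (0.11, 16), (0.114, 17), (0.118, 18), (0.122, 16), (0.126, 17), (0.13, 20), (0.134, 18), (0.142, 7), (0.146, 67), (0.15, 150), (0.154, 28), (0.158, 30), (0.162, 29), (0.166, 29), (0.17, 29), (0.174, 26), (0.178, 36), (0.182, 47), (0.186, 66), (0.19, 66), (0.194, 67), (0.198, 115), (0.202, 61)]
side 1 grip 308 [ 0.5103 -0.2321] 0.001606210350930265
   [ 0.5097 -0.2324]
   [ 0.5108 -0.2319]
side 1 tube 371 [ 0.5089 -0.2328] 0.002593723161992497
top 0 sleeve 506 [ 0.5082 -0.2331  0.0251] 0.0759764030583488
top 0 tube 237 [ 0.5081 -0.2327] 0.00907370382225807
top 1 sleeve 372 [ 0.5076 -0.2323  0.0251] 0.07587914745122115
top 1 collar 303 [ 0.5093 -0.2321  0.0222] 0.14971289353107395
[(0.142, 7), (0.146, 166), (0.15, 141), (0.154, 9), (0.158, 8), (0.162, 9), (0.166, 11), (0.17, 10), (0.174, 13), (0.178, 8), (0.182, 31), (0.186, 29), (0.19, 32), (0.194, 29), (0.198, 15), (0.202, 10)]
top 1 grip 121 [ 0.51   -0.2327] 0.0013471533843433102
   [ 0.5091 -0.233 ]
   [ 0.511  -0.2323]
top 1 tube 238 [ 0.5081 -0.2325] 0.009002542969543318
```

```bash
python3 - <<'E'
from fit import *
np.set_printoptions(precision=4,suppress=True)
S=np.array([.5084,-.2331])
move_l([*S,.147],.08); hold(.2); f0=state()["ft_force"];print("f0",f0,state()["ee_pos"])
for z in [.138,.13,.122,.116,.11,.106,.103,.101,.0995,.0985]:
    move_l([*S,z],.05);s=state();df=s["ft_force"]-f0;print(z,round(s["time"],2),s["ee_pos"],df)
    if abs(df[2])>7 or np.hypot(*df[:2])>10: break
F=[]
for n in("top","side"):
    im=get_image(n);np.savez(f"{n}2.npz",**im);F.append(im["frame"])
cv2.imwrite("pics/ins.png",np.hstack([cv2.resize(F[0][170:370,390:590],(400,400)),cv2.resize(F[1][50:250,305:505],(400,400))]))
E
```

```text
f0 [ 0.1843  0.3081 -1.5791] [ 0.5086 -0.2332  0.1474]
0.138 8.59 [ 0.5081 -0.2329  0.1372] [-0.3751 -0.3948 -0.0504]
0.13 8.9 [ 0.5081 -0.233   0.1293] [ 0.6909 -0.1896 -0.3577]
0.122 9.21 [ 0.5081 -0.233   0.1214] [-0.0992 -0.6207 -0.1338]
0.116 9.47 [ 0.5082 -0.233   0.1155] [-0.4822  0.4504  1.0654]
0.11 9.74 [ 0.5081 -0.233   0.1094] [ 0.3326 -1.3734  0.4836]
0.106 9.99 [ 0.5083 -0.233   0.1056] [-0.7964 -0.9624 -0.0279]
0.103 10.24 [ 0.5083 -0.2331  0.1028] [-0.8026  0.3964 -1.1128]
0.101 10.49 [ 0.5083 -0.2331  0.1008] [-0.7599 -0.3849  0.4204]
0.0995 10.74 [ 0.5083 -0.2331  0.0994] [ 0.694   0.9232 -0.7289]
0.0985 10.99 [ 0.5084 -0.2331  0.0984] [-0.493  -0.6377 -0.6645]
```

View pics/ins.png

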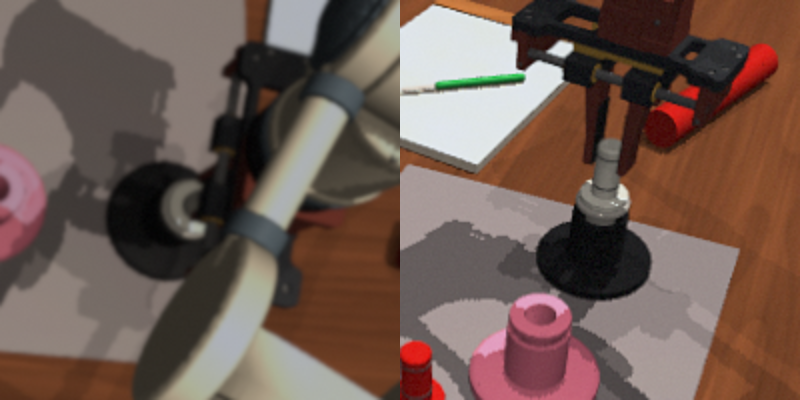

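The mandrel is down in the socket with its collar on the sleeve, around (600,200) in the side half, and no side load. Release it and check.

```bash
python3 - <<'E'
from fit import *
np.set_printoptions(precision=4,suppress=True)
S=np.array([.5084,-.2331])
gripper_open();hold(.3);move_l([*S,.165],.1);hold(.4);print(state()["time"],state()["ft_force"])
close()
im=get_image("side");P=cloud(im).reshape(-1,3);P=P[np.hypot(P[:,0]-.509,P[:,1]+.232)<.03]
for lo,hi in((.079,.0845),(.129,.136)):
    w=P[(P[:,2]>lo)&(P[:,2]<hi)];print(len(w),np.median(w[:,2]),cv2.minEnclosingCircle(w[:,:2].astype(np.float32)))
cv2.imwrite("pics/rel.png",cv2.resize(im["frame"][50:250,305:505],(500,500)))
s=state();print(s["time"],s["finger_gap"],s["ee_pos"],s["ft_force"])
E
```

```text
13.7 [ 0.0895 -0.5098 -0.1166]
191 0.08235848977554805 ((0.5096715092658997, -0.231904074549675), 0.022892838343977928)
92 0.13243875247385073 ((0.5083024501800537, -0.23133572936058044), 0.012220256961882114)
15.0917 0.0003570740440505646 [ 0.5084 -0.2331  0.165 ] [0.4983 0.2862 0.2314]
```

View pics/rel.png

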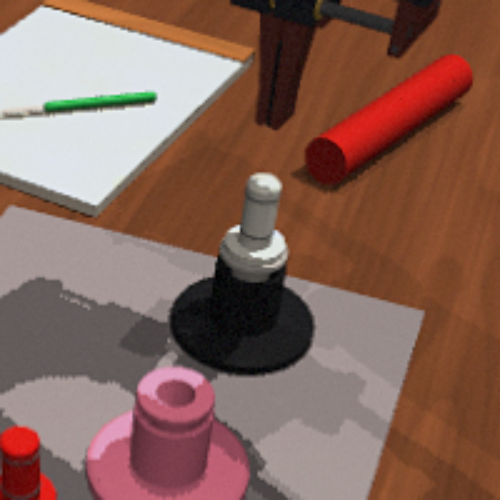

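The mandrel stands free and upright, with its collar at (253,250) on the raised sleeve and the closed fingertips at (272,122). Now tap it down under force watch.

```bash
python3 - <<'E'
from fit import *
np.set_printoptions(precision=4,suppress=True)
S=np.array([.5084,-.2331])
f0=state()["ft_force"][2];move_l([*S,.143],.08)
for z in np.arange(.141,.1285,-.001):
    move_l([*S,z],.02);s=state();df=s["ft_force"][2]-f0;print(round(z,4),round(s["time"],2),s["ee_pos"][2],round(df,1))
    if df>32 or s["time"]>30: break
hold(.15);print(state()["ft_force"])
move_l([*S,.19],.12);hold(.3)
im=get_image("side");P=cloud(im).reshape(-1,3);P=P[np.hypot(P[:,0]-.509,P[:,1]+.232)<.03]
for lo,hi in((.070,.0785),(.120,.130)):
    w=P[(P[:,2]>lo)&(P[:,2]<hi)];print(len(w),np.percentile(w[:,2],[50,90]),cv2.minEnclosingCircle(w[:,:2].astype(np.float32)))
cv2.imwrite("pics/end.png",cv2.resize(im["frame"][50:250,305:505],(600,600)))
print(state()["time"])
E
```

```text
0.141 15.77 0.1412423537706234 -0.5
0.14 16.02 0.1400679758539324 -0.1
0.139 16.27 0.13890720488245087 -0.7
0.138 16.52 0.13786186478571658 0.2
0.137 16.77 0.13688316182712953 0.6
0.136 17.02 0.13590612704705227 0.1
0.135 17.27 0.1348934391003719 0.9
0.134 17.52 0.13387126024656978 -0.6
0.133 17.77 0.13289439949867748 0.1
0.132 18.02 0.13187411893973638 0.3
0.131 18.27 0.130899500209877 -0.3
0.13 18.52 0.1298892951434722 0.0
0.129 18.77 0.12888353746226971 -0.1
[ 1.0034 -0.9004 -0.17  ]
133 [0.0758 0.0776] ((0.5084745287895203, -0.23117315769195557), 0.02561425045132637)
68 [0.1248 0.1285] ((0.5084502100944519, -0.23190951347351074), 0.012409853748977184)
19.925
```

View pics/end.png

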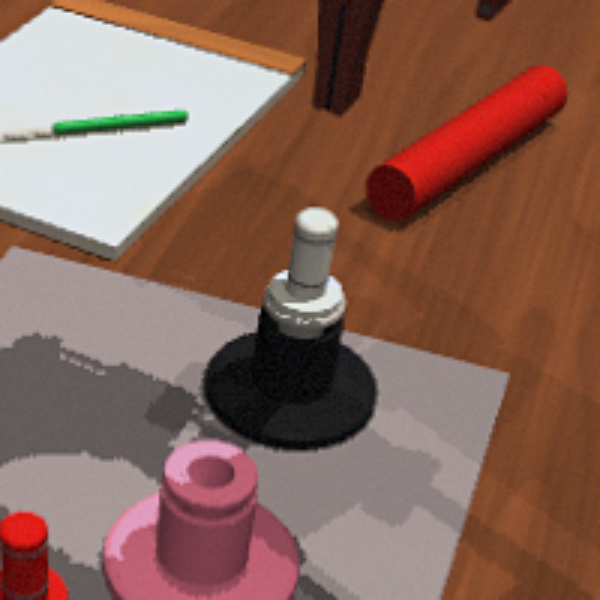

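The picture is unclear: the mandrel is upright at (310,270) and the wrist felt no contact. I measure the mandrel's top and the real fingertip height.

```bash
python3 - <<'E'
from fit import *
np.set_printoptions(precision=4,suppress=True)
s=state();print(s["ee_pos"],s["ee_rot"],s["finger_gap"],s["finger_force"],s["time"])
im=get_image("side");np.savez("side4.npz",**im);P=cloud(im).reshape(-1,3);P=P[np.hypot(P[:,0]-.509,P[:,1]+.232)<.04]
h,e=np.histogram(P[:,2],np.arange(.06,.24,.002));print([(round(float(a),3),int(b)) for a,b in zip(e,h) if b>3])
w=P[P[:,2]>.145];lo=w[w[:,2]<w[:,2].min()+.015];print("tip z",np.sort(w[:,2])[:8],"tip xy",lo[:,:2].min(0),lo[:,:2].max(0))
E
```

```text
[ 0.5082 -0.233   0.1894] [-0.0005  0.7649  0.6441 -0.0002] 0.00025415388391911587 0.0 19.925
[(0.06, 44), (0.062, 63), (0.064, 7), (0.07, 7), (0.072, 21), (0.074, 42), (0.076, 58), (0.078, 29), (0.08, 36), (0.082, 133), (0.084, 20), (0.086, 12), (0.088, 11), (0.09, 13), (0.092, 12), (0.094, 12), (0.096, 16), (0.098, 12), (0.1, 12), (0.102, 16), (0.104, 15), (0.106, 12), (0.108, 16), (0.11, 10), (0.112, 15), (0.114, 14), (0.116, 8), (0.118, 12), (0.12, 15), (0.122, 13), (0.124, 17), (0.126, 18), (0.128, 16), (0.13, 24), (0.132, 48), (0.134, 9), (0.204, 4), (0.206, 11), (0.208, 21), (0.21, 18), (0.212, 15), (0.214, 22), (0.216, 16), (0.218, 19), (0.22, 19), (0.222, 22), (0.224, 18), (0.226, 15), (0.228, 26), (0.23, 16), (0.232, 22), (0.234, 20), (0.236, 19)]
tip z [0.2052 0.2053 0.2055 0.2057 0.2061 0.2065 0.2068 0.207 ] tip xy [ 0.4977 -0.2427] [ 0.5198 -0.2177]
```

The top is still at 0.132 and the sleeve hasn't moved. The closed fingertips are actually about 15 mm behind the TCP, so contact should come at TCP z ≈ 0.117. I continue lower, guarded.

```bash
python3 - <<'E'
from fit import *
np.set_printoptions(precision=4,suppress=True)
S=np.array([.5084,-.2331])
f0=state()["ft_force"][2];move_l([*S,.124],.12);z=.124;hit=False;t=0
while z>.100:
    z-=.0006 if hit else .001
    move_l([*S,z],.02);s=state();df=s["ft_force"][2]-f0;print(round(z,4),round(s["time"],2),s["ee_pos"][2].round(4),round(df,1))
    hit|=df>4
    if df>32 or s["time"]>31: break
hold(.15);print(state()["ft_force"])
move_l([*S,.16],.12);hold(.2)
im=get_image("side");P=cloud(im).reshape(-1,3);P=P[np.hypot(P[:,0]-.509,P[:,1]+.232)<.04]
h,e=np.histogram(P[:,2],np.arange(.06,.24,.002));print([(round(float(a),3),int(b)) for a,b in zip(e,h) if b>3][:42])
cv2.imwrite("pics/end2.png",cv2.resize(im["frame"][50:250,305:505],(600,600)))
print(state()["time"])
E
```

```text
0.123 20.93 0.1239 -0.5
0.122 21.18 0.122 -0.8
0.121 21.43 0.1209 -1.5
0.12 21.68 0.1199 -0.7
0.119 21.93 0.1189 -0.0
0.118 22.18 0.1179 -0.7
0.117 22.43 0.1174 1.6
0.116 22.68 0.1172 5.4
0.1154 22.93 0.1171 6.8
0.1148 23.18 0.1168 7.8
0.1142 23.43 0.1163 8.5
0.1136 23.68 0.1157 7.9
0.113 23.93 0.1151 7.8
0.1124 24.18 0.1146 8.3
0.1118 24.43 0.1139 7.8
0.1112 24.68 0.1134 7.9
0.1106 24.93 0.1128 9.0
0.11 25.18 0.1122 8.0
0.1094 25.43 0.1116 9.1
0.1088 25.68 0.111 8.4
0.1082 25.93 0.1104 8.9
0.1076 26.18 0.1098 8.6
0.107 26.43 0.1096 10.6
0.1064 26.68 0.1095 12.0
0.1058 26.93 0.1095 14.5
0.1052 27.18 0.1095 17.0
0.1046 27.43 0.1095 16.3
0.104 27.68 0.1095 19.8
0.1034 27.93 0.1095 22.7
0.1028 28.18 0.1095 25.3
0.1022 28.43 0.1095 26.6
0.1016 28.68 0.1094 29.0
0.101 28.93 0.1095 30.9
0.1004 29.18 0.1095 33.5
[-10.4802   4.6531  33.1782]
[(0.06, 35), (0.062, 32), (0.064, 21), (0.066, 50), (0.068, 46), (0.07, 28), (0.072, 42), (0.074, 123), (0.076, 22), (0.078, 11), (0.08, 15), (0.082, 9), (0.084, 10), (0.086, 18), (0.088, 12), (0.09, 12), (0.092, 14), (0.094, 10), (0.096, 13), (0.098, 15), (0.1, 9), (0.102, 18), (0.104, 12), (0.106, 11), (0.108, 16), (0.11, 12), (0.112, 15), (0.114, 12), (0.116, 15), (0.118, 17), (0.12, 11), (0.122, 18), (0.124, 63), (0.126, 11), (0.174, 11), (0.176, 17), (0.178, 15), (0.18, 19), (0.182, 17), (0.184, 18), (0.186, 18), (0.188, 17)]
30.225
```

View pics/end2.png

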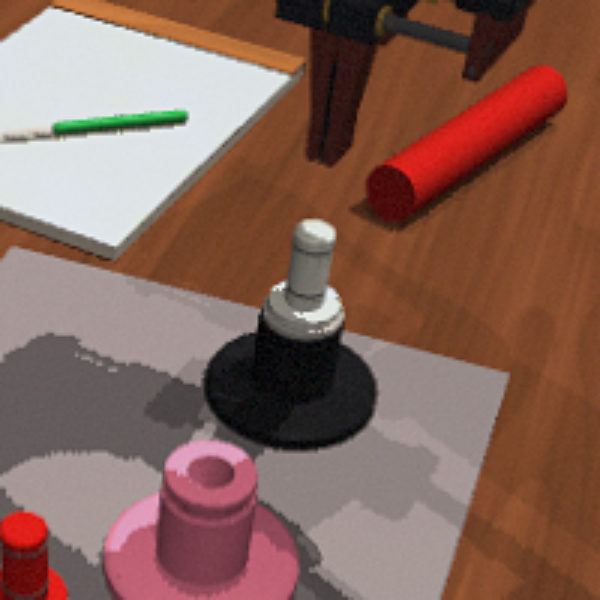

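The top dropped from 0.1325 to 0.1245 and the push ended on a dead stop. The picture shows the collar at (302,305) with the rim down on the tube, and the mandrel upright and clear of the fingers at (330,160).

```bash
python3 -c "
from bench import *
print(job_done())"
```

```text
the job is handed in; nothing more can be done
None
```

The mandrel is standing upright in the black stand's socket, let go of, with the sleeve tapped down about 8 mm to its dead stop; I handed the job in at about 30 s, and no verdict came back.

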